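# Lengthen the socket bar by one hole and crack the hub nut loose

## Robot

A 6-joint arm with a two-finger parallel gripper is mounted at the origin on the work surface. World frame = base frame: x ahead of the robot, y to its left, z up, the work surface at z = 0. Lengths are in mm, angles in rad, forces in N, time in s.
With the tool pointing down it reaches from about 350 to 975 mm from the base axis. Payload 7.1 kg.
Tool frame: the origin (TCP) lies between the finger pads; the fingertips stand 19 mm ahead of it and the grasp point (between the pads) is the TCP; z points along the fingers, y is the line along which they close (so a half turn about z gives the same grasp; the last joint's range is limited). The gripper opens to 88 mm and grips with 3 to 60 N. Pads are 20 mm wide; open, the fingers measure 115 mm over their backs; the gripper's body (75 mm by 178 mm) begins 61 mm behind the grasp point.
Start: joints at [-1.365, 0.423, 1.63, -0, 1.089, -0.019], TCP at [139.339, -609.253, 241.675] pointing down, gripper open.
Joint ranges: [-3, 3], [-0.9, 2.11], [0.09, 2.58], [-1.31, 4.45], [0.11, 2.69], [-2.54, 2.54]. Speed limits (rad/s): [2.39, 2.39, 3.01, 3.14, 3.14, 3.14].

## Interface

Orientations are given as a rotation vector (axis times angle).
In Python, from workcell import ctrl gives the robot as it stands.
- The arm moves only by the tool arm_command, never from a script. Its argument "series" is a list of rows, each an object with "linear": the shift along the tool's x, y, z in m, a list of three; "turn": the turn about the tool's z in rad. A call has 1 to 10 rows; each row shifts and turns the commanded pose from where the row before left it, along the tool's axes as they then stand; what a row does not reach is not made up. A row lasts 1/10 s, in which the tool goes at most 50 mm and 8.59 degrees, less where a joint would pass 70% of its speed; a pose out of reach is approached as far as the arm can. A call with a gripper value outside its range is refused whole. "jaw" is the opening, from -1 (shut) to 1 (fully open), set as the call begins (left out, the last holds). The fingers move at their own pace and stop on an object; the grip force is fixed at half the most. Time passes only in rows, so rows that do not move let the fingers close. It gives the time, the measured TCP pose, the force, the opening and the grip force at its end, in the units of the state.
- ctrl.get_obs(): the state, without advancing time (a new reading comes with each control period).
- ctrl.get_image(name): name is "scene" or "side" or "wrist"; returns a dict with "frame" (420x560x3 uint8, blue, green, red), "fx", "fy", "cx", "cy" (pixels), "k1" (the pictures are not rectified: a ray, as slopes to the right and down, at radius r is drawn at 1 + k1 r^2 times it, then the intrinsics apply), "rvec" (rotation vector, rad) and "tvec" (3), from world to camera coordinates, as OpenCV has them. Camera axes: x right, y down, z forward; pixel columns grow to the right and rows downward; lengths in mm; the calibration is good to about 2 mm. A picture is of the moment at which its call begins. There is no depth.
- ctrl.close_job(): hands the job in; it is judged then, once.
The state is a dict: "t": time; "qpos": joint angles; "qvel": joint speeds; "joint_torque": joint torques, N m; "ee_pos": TCP position; "orientation": TCP orientation; "ft_force": force on the tool from outside, world axes, zero at the start; "moment": the same for the moment, N m; "width": finger opening in mm; "grasp_force": force on a finger pad.
Only numpy, scipy, OpenCV 4.12 (cv2) and the standard library are available. Lean on these libraries where they do the work, as an engineer would, in place of code of your own. Each camera call takes 0.05 s, during which the arm holds its last target. There are 200 camera calls.

## Task

The extendable socket bar is on the hub nut. Lengthen its handle by one hole, until the sprung button has popped fully out into the next hole, without hauling hard against the button; then, with the bar lengthened, slacken the nut by about an eighth of a turn (anticlockwise from above). Leave the bar like that, and do not disturb the other things on the bench.

Things in the scene. Friction and masses are not known exactly. Their poses are not given: they have to be found in the camera images.
- hub: Car wheel hub with a brake disc (240 mm across, top 52 mm up), five studs (tops 90 mm up) and a centre nut, lying face up and bolted to a 200 mm square holding plate that is fixed to the bench. The socket bar lies level, its axis 112 mm above the bench. Origin on the nut's axis at bench height; its x axis is the direction in which the bar points before the nut is turned.
- bar (a joint): How far the nut and bar have been turned anticlockwise seen from above (rad); 0 = tight. The nut drags all the way with about 4 N m, stays where it is left, and cannot be tightened further.
- handle (a joint): How far the square handle tube (24 mm, 2 mm walls, from 90 to 315 mm from the nut's axis at the start) is drawn outward (m); 0 = fully in, as at the start, the button out through its first hole. About 4.5 N of friction. Holes are 10.5 mm wide; the next lies 36 to 61 mm nearer to the nut than the first (it differs from bar to bar), a third 100 mm. Locked, with 0.7 mm of play, while the button is out.
- button (a joint): How far the button is pushed in (m): 0 = out, 4.5 mm proud of the tube (spring 1.5 N); 0.0045 = flush (4 N); 0.0065 = under the tube's wall. Gripping the tube across it pushes it flush; its round nose ducks under the wall as the gripped tube is drawn outward (about 14 N at first, 6 N after), and pops out at the next hole and stops the tube: hauling on it with over 15 N spoils it.
- button_tip (a point): Tip of the round-nosed steel button, 9 mm across, on the inner bar 205 mm from the nut's axis, at the height of the bar's axis. It looks sideways out of the tube's first hole: its tip, when out, is 16.5 mm to the side of the bar's axis. x points outward along the bar, y the way the button points (also the way the bar swings when slackened), z up.
- grip_mid (a point): Middle of the ribbed rubber grip on the outer end of the handle tube, on the bar's axis; the grip is 80 mm long and 30 mm square. It slides and turns with the handle; x points outward along the bar, z up. At the start 277 mm from the nut's axis.
- pad_a: Brake pad, 50 by 110 mm, 16 mm high, lying flat; bystander. Origin under its centre.
- pad_b: A second such brake pad; bystander. Origin under its centre.
- bearing: Steel bearing ring, 72 mm across, 30 mm high; bystander. Origin under its centre.
- socket: Loose socket standing on end, 32 mm across, 38 mm high; bystander. Origin under its centre.
- hammer: Hammer with a wooden handle, lying; bystander.
- driver: Screwdriver, lying; bystander.
- spray_can: Spray can, 64 mm across, 200 mm high, upright; bystander. Origin under its centre.
- grease_tub: Grease tub, 90 mm across, 85 mm high; bystander. Origin under its centre.

How it is judged (in metres and radians):
On the way, in this order (a step that is already met when the one before it is completed fails the run):
1. the handle drawn out by one hole with the button popped fully out (value of joint handle between 0.032 and 0.065 m and value of joint button below 0.0015 m), for 0.2 s.
2. the nut slackened with the bar lengthened (all of step 1 and value of joint bar above 0.6 rad), for 0.2 s.
At the end, for the whole second after the job is handed in: The handle stands in the second hole (drawn out 32 to 65 mm) with the button out to within 1.5 mm, the nut turned 0.6 to 1.0 rad anticlockwise, the bar at rest (all of step 2 and value of joint bar below 1 rad and velocity of joint bar between -0.02 and 0.02 rad/s and velocity of joint handle below 0.005 m/s); the robot touches nothing.
It fails at once if the nut worked (turned more than 0.12 rad) before the handle was lengthened (value of joint bar above 0.12 rad and value of joint handle below 0.032 m).
It fails at once if the button hauled on: more than 15 N between the button and the tube (contact force between button and handle above 15 N).
It fails at once if a bystander moved more than 30 mm (distance of any of pad_a, pad_b, bearing, socket, hammer, driver, spray_can, grease_tub from where it was at the start of the episode above 0.03 m).
It also fails if it takes over 51 s, if anything falls off the work surface, if the arm or the gripper's body presses on something with over 40 N, if the wrist force passes 120 N, or if a joint passes its speed limit or range.

## Working session

There is one attempt and no reset: what is moved stays moved. The work goes in short steps, Python scripts to look and compute and a tool call to move; the robot and the scene stay as the last step left them, time stands still between calls to the robot, and variables do not carry over. Pictures are saved under pics/ and viewed, at most 10 in all, crops included, and the job is handed in when it is done.

Besides the shell and the picture viewer there is one more tool, called after ">>>" as name(argument=value, ...) on one line, values as JSON. arm_command: Moves the arm, as the interface text tells. Its arguments: {"type":"object","properties":{"series":{"type":"array"},"jaw":{"type":"number"}},"required":["series"]}

```bash
mkdir -p pics
cat > h.py <<'E'
import numpy as np, cv2
from workcell import ctrl
def shot(n,f=None):
    im=ctrl.get_image(n)
    if f: cv2.imwrite('pics/'+f,im['frame'])
    return im
def ray(im,u,v):
    x=(u-im['cx'])/im['fx'];y=(v-im['cy'])/im['fy'];rd=np.hypot(x,y);r=rd
    for _ in range(30): r=rd/(1+im['k1']*r*r)
    s=r/rd if rd>0 else 1
    R=cv2.Rodrigues(np.array(im['rvec'],float))[0];t=np.array(im['tvec'],float).ravel()
    return -R.T@t,R.T@np.array([x*s,y*s,1])
def onz(im,u,v,z):
    c,d=ray(im,u,v);return c+d*(z-c[2])/d[2]
def proj(im,P):
    R=cv2.Rodrigues(np.array(im['rvec'],float))[0];p=R@np.array(P,float)+np.array(im['tvec'],float).ravel()
    x,y=p[:2]/p[2];k=1+im['k1']*(x*x+y*y);return im['fx']*x*k+im['cx'],im['fy']*y*k+im['cy']
E
python3 - <<'E'
from h import *
import pickle
d={n:shot(n,n+'0.png') for n in('scene','side')}
pickle.dump(d,open('im0.pkl','wb'))
for n in d: print(n,ray(d[n],280,210))
o=ctrl.get_obs();print(o)
E
```

```text
scene (array([1529.08044933,  699.00932376, 1016.74046698]), array([-0.66335426, -0.44881684, -0.59905228]))
side (array([  387.32952677, -1054.79994078,   811.32039899]), array([ 0.11206406,  0.81676407, -0.5667329 ]))
{'t': 0.1, 'qpos': array([-1.36502411e+00,  4.23757697e-01,  1.63060721e+00,  1.57205752e-05,
        1.08859183e+00, -1.89612113e-02]), 'qvel': array([ 0.00055463, -0.00097945, -0.00136524,  0.0011063 ,  0.00024005,
       -0.00041441]), 'joint_torque': array([ 2.40363324e-04, -5.45614100e+01, -2.74324983e+01,  6.46073604e-02,
        1.88688742e-02, -2.79903793e-05]), 'ee_pos': array([ 139.23493073, -608.80774835,  240.98611178]), 'orientation': array([-3.12043062e+00, -3.52104215e-01,  1.77996096e-04]), 'ft_force': array([-0.58726285,  0.29619964,  0.4818463 ]), 'moment': array([-0.02823716,  0.04864666,  0.0293988 ]), 'grasp_force': 0.0, 'width': 88.05718842964733}
```

View pics/scene0.png

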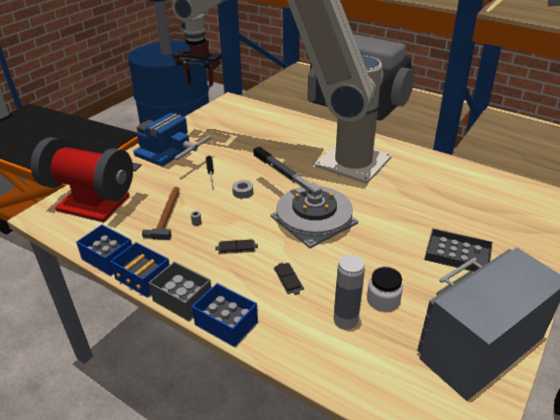

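View pics/side0.png

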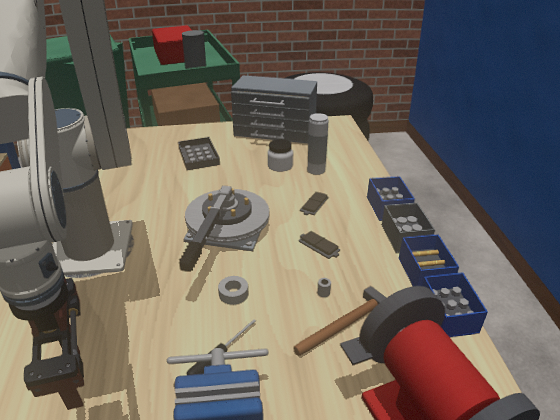

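The scene view shows the bar running from the nut (316,195) to the grip end (258,152). In the side view the nut is at (226,192) and the grip end at (186,262).

Run:
```python
from h import *
import pickle
d=pickle.load(open('im0.pkl','rb'))
for n,a in(('scene',[(316,193),(268,158),(258,152)]),('side',[(226,192),(190,254),(187,264)])):
    for p in a: print(n,p,onz(d[n],*p,112).round(0))
# grip dark mask
s=d['scene']['frame'];c=cv2.resize(s[135:225,240:360],None,fx=6,fy=6,interpolation=2)
e=d['side']['frame'];f=cv2.resize(e[175:280,170:280],None,fx=5,fy=5,interpolation=2)
h=max(c.shape[0],f.shape[0]);o=np.zeros((h,800,3),np.uint8)
c=cv2.resize(c,(400,300));f=cv2.resize(f,(400,382));o=np.zeros((382,800,3),np.uint8);o[:300,:400]=c;o[:,400:]=f
cv2.imwrite('pics/crop.png',o)
```

```text
scene (316, 193) [396.  66. 112.]
scene (268, 158) [ 305. -176.  112.]
scene (258, 152) [ 290. -228.  112.]
side (226, 192) [389.  59. 112.]
side (190, 254) [ 295. -198.  112.]
side (187, 264) [ 289. -233.  112.]
```

View pics/crop.png

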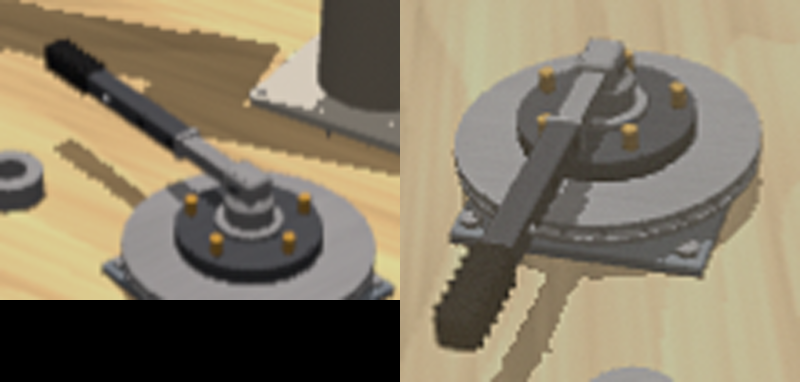

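Both views agree to about 10 mm: the nut is near (392,63) and the grip end near (288,-233). The button is visible on the +x side of the bar, about (272,164) in the scene view. Next I move above the bar for a wrist look.

>>> arm_command(series=[{"linear": [0.027, -0.04, 0], "turn": 0}, {"linear": [0.027, -0.04, 0], "turn": 0}, {"linear": [0.027, -0.04, 0], "turn": 0}, {"linear": [0.027, -0.04, 0], "turn": 0}, {"linear": [0.027, -0.04, 0], "turn": 0}, {"linear": [0.027, -0.04, 0], "turn": 0}, {"linear": [0.027, -0.04, 0], "turn": 0}, {"linear": [0.027, -0.04, 0], "turn": 0}, {"linear": [0.027, -0.04, 0], "turn": 0}, {"linear": [0.027, -0.04, 0], "turn": 0}], jaw=1)

```text
t: 1.1
ee_pos: [313.5, -157.3, 241.8]
orientation: [3.122, 0.351, 0.001]
ft_force: [1.0, 0.2, 0.6]
width: 88.0
grasp_force: 0.0
```

>>> arm_command(series=[{"linear": [0, 0, 0], "turn": -0.145}, {"linear": [0, 0, 0], "turn": -0.145}, {"linear": [0, 0, 0], "turn": -0.145}, {"linear": [0, 0, 0], "turn": -0.145}, {"linear": [0, 0, 0], "turn": -0.145}, {"linear": [0, 0, 0], "turn": -0.145}, {"linear": [0, 0, 0], "turn": -0.145}, {"linear": [0, 0, 0], "turn": 0}, {"linear": [0, 0, 0], "turn": 0}])

```text
t: 2.0
ee_pos: [313.3, -159.0, 241.6]
orientation: [-2.56, -1.82, 0.0]
ft_force: [-0.6, 0.5, 0.3]
width: 87.8
grasp_force: 0.0
```

Run:
```python
from h import *
import pickle
d=shot('wrist','w1.png');pickle.dump(d,open('w1.pkl','wb'))
o=ctrl.get_obs();R=cv2.Rodrigues(o['orientation'])[0]
print(o['t'],o['ee_pos'],np.arctan2(R[1,0],R[0,0]),o['qpos'],ray(d,280,210))
```

```text
2.05 [ 313.27123905 -159.07783354  241.59906423] 1.2362818599994734 [-5.03742541e-01  1.12618735e-04  2.18622410e+00  2.34117320e-06
  9.55503171e-01 -1.69229431e-01] (array([337.16740093, -91.53612461, 384.05342722]), array([-0.08169273, -0.24711361, -0.96555073]))
```

View pics/w1.png

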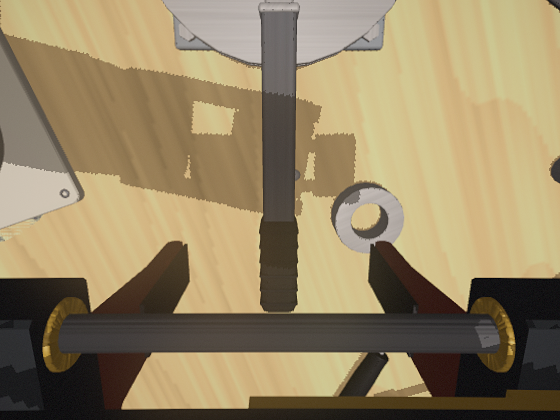

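The wrist view shows the bar running vertically near column 280. The tube's inner end is at row 8, the button at (296,175), and the grip spans rows 222–308. I'll measure edges on the tube's top face.

Run:
```python
from h import *
import pickle
d=pickle.load(open('w1.pkl','rb'));g=cv2.cvtColor(d['frame'],cv2.COLOR_BGR2GRAY).astype(int)
for r in (18,40,60,90,130,150,190,210,250,290):
    s=d['frame'][r].astype(int); sat=s.max(1)-s.min(1)
    m=np.where(sat[230:330]<25)[0]+230
    # run containing 280
    a=b=280
    while a>230 and sat[a-1]<28:a-=1
    while b<330 and sat[b+1]<28:b+=1
    print(r,a,b,onz(d,a-.5,r,124).round(1)[:2],onz(d,b+.5,r,124).round(1)[:2])
print('inner end',onz(d,280,9,124),'btn z112',onz(d,297,175,112),'grip in/out',onz(d,280,222,127),onz(d,280,308,127))
```

```text
18 230 330 [326.6 -24.3] [389. -46.]
40 230 330 [321.8 -36.5] [385.2 -58.6]
60 238 319 [322.4 -49.7] [374.6 -67.9]
90 262 295 [331.2 -73. ] [353.3 -80.7]
130 262 294 [322.  -98.3] [ 344.1 -106. ]
150 263 294 [ 317.9 -111.7] [ 339.7 -119.3]
190 263 293 [ 308.  -139.3] [ 329.6 -146.9]
210 263 293 [ 302.7 -153.8] [ 324.7 -161.4]
250 280 280 [ 304.3 -188.3] [ 305.  -188.5]
290 260 297 [ 278.  -215.2] [ 306.7 -225.2]
inner end [359.54772197 -30.16086789 124.        ] btn z112 [ 335.55814233 -139.20300742  112.        ] grip in/out [ 312.3642147 -166.1270891  127.       ] [ 288.79399092 -234.05130483  127.        ]
```

The fitted axis has inward yaw 1.231, width 23 mm as it should be, and the button at about (321.5,-136). The move is +24 mm in tool x, then 130 mm down.

>>> arm_command(series=[{"linear": [0.024, 0, 0], "turn": 0.005}, {"linear": [0, 0, 0.02], "turn": 0}, {"linear": [0, 0, 0.02], "turn": 0}, {"linear": [0, 0, 0.02], "turn": 0}, {"linear": [0, 0, 0.02], "turn": 0}, {"linear": [0, 0, 0.02], "turn": 0}, {"linear": [0, 0, 0.02], "turn": 0}, {"linear": [0, 0, 0.01], "turn": 0}, {"linear": [0, 0, 0], "turn": 0}, {"linear": [0, 0, 0], "turn": 0}])

```text
t: 3.05
ee_pos: [321.3, -136.5, 111.8]
orientation: [-2.563, -1.817, 0.0]
ft_force: [0.6, -0.3, 0.1]
width: 87.6
grasp_force: 0.0
```

Run:
```python
from h import *
import pickle
d=shot('wrist','w2.png');pickle.dump(d,open('w2.pkl','wb'))
o=ctrl.get_obs();R=cv2.Rodrigues(o['orientation'])[0]
print(o['t'],o['ee_pos'],np.arctan2(R[1,0],R[0,0]),o['qpos'],o['ft_force'])
print(proj(d,o['ee_pos']),proj(d,o['ee_pos']+10*R[:,0]))
```

```text
3.1 [ 321.50600461 -136.58390719  112.0617055 ] 1.2337727170883488 [-4.35794230e-01  2.78647004e-01  2.29814638e+00 -3.85934946e-06
  5.64275583e-01 -9.87673733e-02] [0.16476189 0.13102146 0.10488339]
(np.float64(278.3662176738732), np.float64(284.0838042868006)) (np.float64(278.351646075385), np.float64(262.7107360107177))
```

View pics/w2.png

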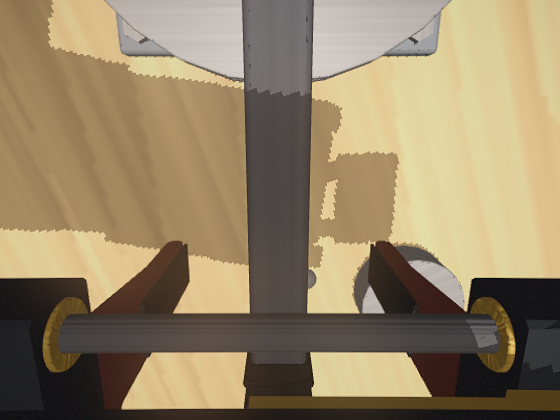

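The tube is centred between the fingers: column 278.5 against the TCP's 278.4. The button at (312,279) sits about 2.4 mm inward of the TCP, so I shift 2 mm inward and close.

>>> arm_command(series=[{"linear": [0.002, 0, 0], "turn": 0}, {"linear": [0, 0, 0], "turn": 0}, {"linear": [0, 0, 0], "turn": 0}, {"linear": [0, 0, 0], "turn": 0}, {"linear": [0, 0, 0], "turn": 0}, {"linear": [0, 0, 0], "turn": 0}, {"linear": [0, 0, 0], "turn": 0}, {"linear": [0, 0, 0], "turn": 0}, {"linear": [0, 0, 0], "turn": 0}, {"linear": [0, 0, 0], "turn": 0}], jaw=-1)

```text
t: 4.1
ee_pos: [321.8, -134.6, 111.7]
orientation: [-2.561, -1.819, 0.0]
ft_force: [-0.4, -0.1, 1.7]
width: 23.9
grasp_force: 30.0
```

Width is 23.9 mm, so the button is flush. I start drawing slowly, 1 mm per row.

>>> arm_command(series=[{"linear": [-0.0005, 0, 0], "turn": 0}, {"linear": [-0.0005, 0, 0], "turn": 0}, {"linear": [-0.0005, 0, 0], "turn": 0}, {"linear": [-0.0005, 0, 0], "turn": 0}, {"linear": [-0.0005, 0, 0], "turn": 0}, {"linear": [-0.0005, 0, 0], "turn": 0}])

```text
t: 4.7
ee_pos: [321.0, -136.8, 111.7]
orientation: [-2.562, -1.818, -0.001]
ft_force: [3.9, 8.4, 2.6]
width: 23.8
grasp_force: 30.0
```

>>> arm_command(series=[{"linear": [-0.0005, 0, 0], "turn": 0}, {"linear": [-0.0005, 0, 0], "turn": 0}, {"linear": [-0.001, 0, 0], "turn": 0}, {"linear": [-0.001, 0, 0], "turn": 0}, {"linear": [-0.001, 0, 0], "turn": 0}, {"linear": [-0.001, 0, 0], "turn": 0}])

```text
t: 5.3
ee_pos: [319.3, -141.6, 111.7]
orientation: [-2.561, -1.818, -0.001]
ft_force: [2.4, 6.0, 3.2]
width: 24.1
grasp_force: 30.0
```

The draw force fell to about 6 N, so the button has ducked under the wall. I continue to about 32 mm.

>>> arm_command(series=[{"linear": [-0.003, 0, 0], "turn": 0}, {"linear": [-0.003, 0, 0], "turn": 0}, {"linear": [-0.003, 0, 0], "turn": 0}, {"linear": [-0.003, 0, 0], "turn": 0}, {"linear": [-0.003, 0, 0], "turn": 0}, {"linear": [-0.003, 0, 0], "turn": 0}, {"linear": [-0.003, 0, 0], "turn": 0}, {"linear": [-0.002, 0, 0], "turn": 0}, {"linear": [-0.001, 0, 0], "turn": 0}, {"linear": [0, 0, 0], "turn": 0}])

```text
t: 6.3
ee_pos: [311.3, -164.5, 111.7]
orientation: [-2.561, -1.818, -0.0]
ft_force: [1.5, 4.2, 2.5]
width: 23.8
grasp_force: 30.0
```

Run:
```python
from h import *
d=shot('wrist','w3.png');o=ctrl.get_obs();print(o['t'],o['ee_pos'],o['ft_force'])
```

```text
6.35 [ 311.27055688 -164.56404551  111.68753361] [1.34639394 2.66807859 4.08385718]
```

View pics/w3.png

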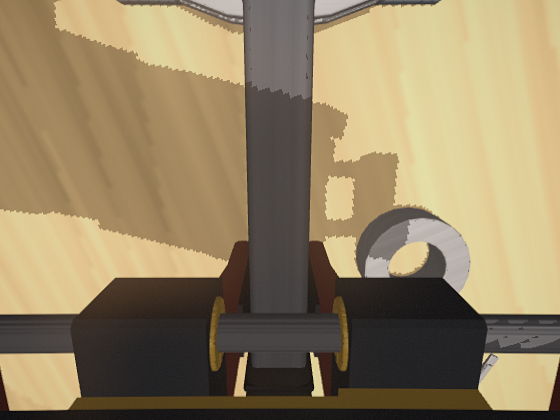

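The button is hidden under the wall, as expected, and the next hole is at 36–61 mm. I now creep in small steps and watch the force.

>>> arm_command(series=[{"linear": [-0.001, 0, 0], "turn": 0}, {"linear": [-0.001, 0, 0], "turn": 0}, {"linear": [-0.0005, 0, 0], "turn": 0}, {"linear": [-0.0004, 0, 0], "turn": 0}])

```text
t: 6.75
ee_pos: [310.3, -167.2, 111.7]
orientation: [-2.562, -1.818, -0.001]
ft_force: [2.5, 6.1, 2.6]
width: 23.9
grasp_force: 30.0
```

```bash
cat >> h.py <<'E'
def chk():
    d=shot('wrist');o=ctrl.get_obs()
    B=np.array([321.5,-135.7,112])+14.5*np.array([.943,-.3335,0])
    u,v=proj(d,B);u=int(round(u));v=int(round(v))
    w=d['frame'][v-4:v+5,u-3:u+8].astype(int);sat=(w.max(2)-w.min(2))/(w.max(2)+1)
    ax=np.array([-.3335,-.943,0])
    print('btn px',u,v,'grey',int((sat<.2).sum()),'draw',((o['ee_pos']-[321.9,-134.6,111.7])@ax).round(2),'F',(-o['ft_force']@ax).round(1),'t',o['t'])
E
python3 -c "
from h import *
chk()"
```

```text
btn px 313 210 grey 0 draw 34.61 F 5.3 t 6.8
```

>>> arm_command(series=[{"linear": [-0.0005, 0, 0], "turn": 0}, {"linear": [-0.0005, 0, 0], "turn": 0}, {"linear": [-0.0005, 0, 0], "turn": 0}])

```text
t: 7.1
ee_pos: [309.9, -168.6, 111.7]
orientation: [-2.562, -1.818, -0.001]
ft_force: [1.9, 5.1, 3.3]
width: 23.6
grasp_force: 30.0
```

>>> arm_command(series=[{"linear": [-0.0005, 0, 0], "turn": 0}, {"linear": [-0.0005, 0, 0], "turn": 0}, {"linear": [-0.0005, 0, 0], "turn": 0}])

```text
t: 7.4
ee_pos: [309.4, -170.0, 111.7]
orientation: [-2.561, -1.818, -0.001]
ft_force: [2.0, 5.3, 3.2]
width: 23.4
grasp_force: 30.0
```

>>> arm_command(series=[{"linear": [-0.0005, 0, 0], "turn": 0}, {"linear": [-0.0005, 0, 0], "turn": 0}, {"linear": [-0.0005, 0, 0], "turn": 0}])

```text
t: 7.7
ee_pos: [308.8, -171.4, 111.7]
orientation: [-2.561, -1.818, -0.0]
ft_force: [2.6, 5.5, 3.2]
width: 23.9
grasp_force: 30.0
```

>>> arm_command(series=[{"linear": [-0.0005, 0, 0], "turn": 0}, {"linear": [-0.0005, 0, 0], "turn": 0}, {"linear": [-0.0005, 0, 0], "turn": 0}])

```text
t: 8.0
ee_pos: [308.4, -172.8, 111.7]
orientation: [-2.561, -1.818, -0.001]
ft_force: [2.4, 6.2, 3.7]
width: 23.8
grasp_force: 30.0
```

>>> arm_command(series=[{"linear": [-0.0005, 0, 0], "turn": 0}, {"linear": [-0.0005, 0, 0], "turn": 0}, {"linear": [-0.0005, 0, 0], "turn": 0}])

```text
t: 8.3
ee_pos: [307.9, -174.2, 111.7]
orientation: [-2.561, -1.818, -0.001]
ft_force: [3.4, 6.2, 3.2]
width: 23.5
grasp_force: 30.0
```

>>> arm_command(series=[{"linear": [-0.0005, 0, 0], "turn": 0}, {"linear": [-0.0005, 0, 0], "turn": 0}, {"linear": [-0.0005, 0, 0], "turn": 0}])

```text
t: 8.6
ee_pos: [307.4, -175.7, 111.7]
orientation: [-2.561, -1.818, -0.001]
ft_force: [2.1, 4.5, 3.8]
width: 24.0
grasp_force: 30.0
```

```bash
python3 -c "
from h import *
chk()"
```

```text
btn px 314 189 grey 0 draw 43.64 F 3.9 t 8.65
```

>>> arm_command(series=[{"linear": [-0.0005, 0, 0], "turn": 0}, {"linear": [-0.0005, 0, 0], "turn": 0}, {"linear": [-0.0005, 0, 0], "turn": 0}])

```text
t: 8.95
ee_pos: [306.9, -177.1, 111.7]
orientation: [-2.561, -1.818, -0.001]
ft_force: [3.6, 6.7, 3.4]
width: 23.9
grasp_force: 30.0
```

>>> arm_command(series=[{"linear": [-0.0005, 0, 0], "turn": 0}, {"linear": [-0.0005, 0, 0], "turn": 0}, {"linear": [-0.0005, 0, 0], "turn": 0}])

```text
t: 9.25
ee_pos: [306.4, -178.5, 111.7]
orientation: [-2.561, -1.818, -0.001]
ft_force: [2.5, 6.2, 3.2]
width: 23.5
grasp_force: 30.0
```

>>> arm_command(series=[{"linear": [-0.0005, 0, 0], "turn": 0}, {"linear": [-0.0005, 0, 0], "turn": 0}, {"linear": [-0.0005, 0, 0], "turn": 0}])

```text
t: 9.55
ee_pos: [305.9, -179.9, 111.7]
orientation: [-2.561, -1.818, -0.0]
ft_force: [2.0, 5.3, 3.8]
width: 23.6
grasp_force: 30.0
```

>>> arm_command(series=[{"linear": [-0.0005, 0, 0], "turn": 0}, {"linear": [-0.0005, 0, 0], "turn": 0}, {"linear": [-0.0005, 0, 0], "turn": 0}])

```text
t: 9.85
ee_pos: [305.4, -181.5, 111.7]
orientation: [-2.561, -1.818, -0.0]
ft_force: [1.4, 3.8, 3.0]
width: 23.5
grasp_force: 30.0
```

The force dropped to 4 N and the tool moved further than before, so I check whether the button popped.

```bash
python3 -c "
from h import *
d=shot('wrist','w4.png');chk()
cv2.imwrite('pics/c4.png',cv2.resize(d['frame'][120:260,220:400],None,fx=4,fy=4))"
```

```text
btn px 314 173 grey 0 draw 49.9 F 1.9 t 9.95
```

View pics/c4.png

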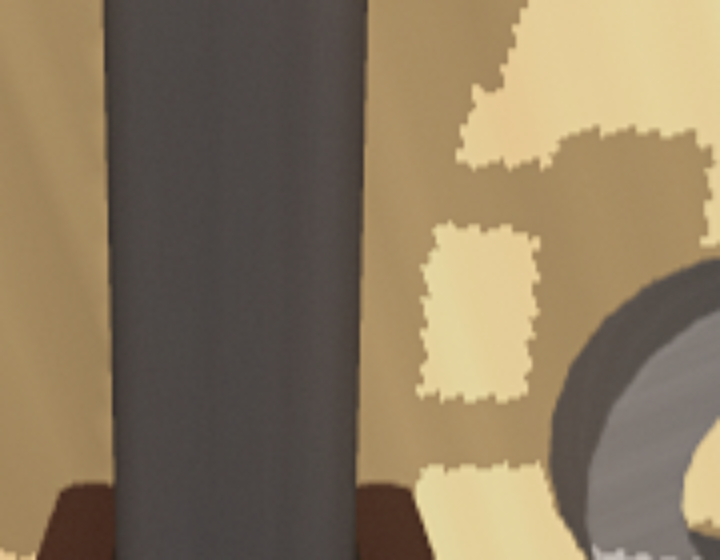

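The crop shows a plain tube edge at column 362 with no button, so it has not popped yet. I keep creeping.

>>> arm_command(series=[{"linear": [-0.0005, 0, 0], "turn": 0}, {"linear": [-0.0005, 0, 0], "turn": 0}])

```text
t: 10.15
ee_pos: [305.0, -182.6, 111.7]
orientation: [-2.561, -1.819, 0.0]
ft_force: [0.4, 4.1, 4.0]
width: 24.3
grasp_force: 30.0
```

```bash
python3 -c "
from h import *
chk()"
```

```text
btn px 314 171 grey 0 draw 50.97 F 1.7 t 10.2
```

>>> arm_command(series=[{"linear": [-0.0005, 0, 0], "turn": 0}, {"linear": [-0.0004, 0, 0], "turn": 0}])

```text
t: 10.4
ee_pos: [304.7, -183.5, 111.7]
orientation: [-2.562, -1.819, 0.0]
ft_force: [-0.4, 3.2, 4.7]
width: 24.1
grasp_force: 30.0
```

```bash
python3 -c "
from h import *
chk()"
```

```text
btn px 314 168 grey 0 draw 51.88 F 2.2 t 10.45
```

```bash
python3 -c "
from h import *
import pickle
print(proj(pickle.load(open('w2.pkl','rb')),np.array([321.5,-135.7,112])+14.5*np.array([.943,-.3335,0])))
d=shot('wrist','w5.png');f=d['frame']
f2=cv2.imread('pics/w2.png');print(f2[279,304:320].tolist())
print(f[168,304:320].tolist())
def edge(f,r):
    s=f[r,290:340].astype(int);q=(s.max(1)-s.min(1))/(s.max(1)+1);return 290+int(np.argmax(q>.3))
print([edge(f,r) for r in range(150,200,2)]);print([edge(f2,r) for r in range(262,300,2)])
"
```

```text
(np.float64(311.09199175304076), np.float64(282.35640689617946))
[[66, 73, 84], [64, 72, 83], [62, 70, 80], [48, 58, 70], [119, 126, 136], [114, 120, 130], [111, 118, 126], [108, 115, 125], [104, 112, 121], [102, 108, 119], [97, 104, 114], [89, 94, 105], [122, 159, 173], [162, 218, 231], [160, 213, 228], [159, 211, 227]]
[[68, 72, 82], [69, 72, 81], [63, 69, 78], [61, 68, 76], [61, 68, 76], [55, 62, 70], [61, 78, 91], [101, 148, 177], [98, 142, 170], [99, 140, 168], [98, 140, 168], [99, 141, 170], [100, 142, 170], [100, 142, 170], [100, 142, 171], [102, 144, 173]]
[311, 311, 311, 311, 311, 311, 311, 311, 311, 310, 310, 310, 310, 310, 310, 310, 310, 310, 310, 310, 310, 310, 310, 310, 310]
[308, 308, 308, 308, 312, 314, 307, 307, 307, 316, 316, 315, 313, 310, 307, 307, 307, 307, 307]
```

The edge test picks up the button clearly in the earlier image and shows no protrusion now, so I continue.

>>> arm_command(series=[{"linear": [-0.0005, 0, 0], "turn": 0}, {"linear": [-0.0005, 0, 0], "turn": 0}, {"linear": [-0.0004, 0, 0], "turn": 0}])

```text
t: 10.8
ee_pos: [304.2, -184.7, 111.7]
orientation: [-2.562, -1.818, -0.0]
ft_force: [-0.2, 4.4, 5.5]
width: 24.2
grasp_force: 30.0
```

```bash
cat >> h.py <<'E'
def edges():
    chk();f=shot('wrist')['frame']
    def edge(r):
        s=f[r,290:340].astype(int);q=(s.max(1)-s.min(1))/(s.max(1)+1);return 290+int(np.argmax(q>.3))
    print([edge(r) for r in range(140,190,3)])
E
python3 -c "
from h import *
edges()"
```

```text
btn px 314 165 grey 68 draw 53.13 F 3.1 t 10.85
[311, 311, 311, 311, 317, 319, 320, 320, 320, 318, 315, 310, 310, 310, 310, 310, 310]
```

The button has popped: it protrudes 10 px at about (320,160) with the draw at 53 mm and a low force. I release, slide out along the bar to the grip with the jaw at about 60 mm, and come up to the bar sideways.

>>> arm_command(series=[{"linear": [0, 0, 0], "turn": 0}, {"linear": [0, 0, 0], "turn": 0}, {"linear": [0, 0, 0], "turn": 0}, {"linear": [0, 0, 0], "turn": 0}, {"linear": [0, 0, 0], "turn": 0}, {"linear": [-0.02, 0, 0], "turn": 0}, {"linear": [-0.02, 0, 0], "turn": 0}, {"linear": [-0.02, 0, 0], "turn": 0}, {"linear": [-0.01, 0, 0], "turn": 0}, {"linear": [0, 0, 0], "turn": 0}], jaw=0.36)

```text
t: 11.9
ee_pos: [281.1, -251.7, 111.7]
orientation: [2.563, 1.816, 0.0]
ft_force: [0.2, -0.3, 0.4]
width: 59.8
grasp_force: 0.0
```

```bash
python3 -c "
from h import *
d=shot('wrist','w6.png');o=ctrl.get_obs();print(o['ft_force'],o['width'],o['ee_pos'])"
```

```text
[-0.00209222  0.30332114  0.41136879] 59.84810011463018 [ 281.05220727 -250.93690836  111.60964763]
```

View pics/w6.png

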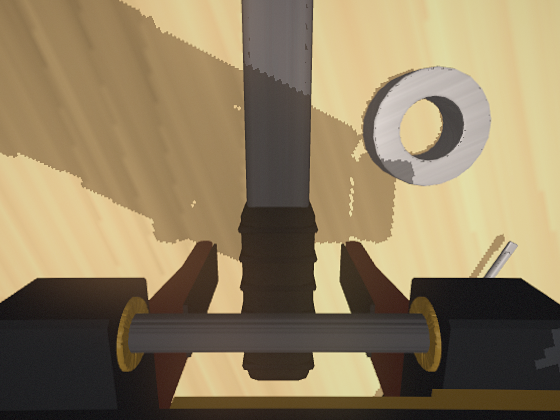

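The grip (columns 240–316) sits between the open fingers, clear on both sides. I close the gap and swing along the arc about the nut.

>>> arm_command(series=[{"linear": [0, 0.007, 0], "turn": 0}, {"linear": [0, 0.005, 0], "turn": 0}, {"linear": [0, 0.003, 0], "turn": 0}, {"linear": [0.0006, 0.008, 0], "turn": -0.025}, {"linear": [0.0012, 0.0163, 0], "turn": -0.05}, {"linear": [0.0012, 0.0163, 0], "turn": -0.05}, {"linear": [0.0012, 0.0163, 0], "turn": -0.05}, {"linear": [0.0012, 0.0163, 0], "turn": -0.05}, {"linear": [0.0012, 0.0163, 0], "turn": -0.05}, {"linear": [0.0012, 0.0163, 0], "turn": -0.05}])

```text
t: 12.95
ee_pos: [397.6, -267.6, 111.0]
orientation: [-2.224, -2.209, 0.005]
ft_force: [-13.5, -3.8, 7.5]
width: 60.0
grasp_force: 6.9
```

```bash
python3 -c "
from h import *
o=ctrl.get_obs();R=cv2.Rodrigues(o['orientation'])[0];print(o['ft_force']@R,o['ee_pos'],np.hypot(*(o['ee_pos'][:2]-[389.9,57.6])),np.arctan2(R[1,0],R[0,0]))"
```

```text
[ -3.89634625 -13.56113155  -7.4343969 ] [ 397.62280038 -267.58088679  111.01603786] 325.27257920384596 1.563705138310649
```

The bar has turned about 0.33 rad at 13.5 N of push, and the radius is holding.

>>> arm_command(series=[{"linear": [0.0012, 0.0163, 0], "turn": -0.05}, {"linear": [0.0012, 0.0163, 0], "turn": -0.05}, {"linear": [0.0012, 0.0163, 0], "turn": -0.05}, {"linear": [0.0012, 0.0163, 0], "turn": -0.05}, {"linear": [0.0012, 0.0163, 0], "turn": -0.05}, {"linear": [0.0012, 0.0163, 0], "turn": -0.05}, {"linear": [0.0012, 0.0163, 0], "turn": -0.05}, {"linear": [0.0012, 0.0163, 0], "turn": -0.05}, {"linear": [0.0012, 0.0163, 0], "turn": -0.05}, {"linear": [0, 0, 0], "turn": 0}])

```text
t: 13.95
ee_pos: [541.2, -230.3, 111.2]
orientation: [-1.679, -2.653, 0.002]
ft_force: [-1.8, -1.3, 1.5]
width: 59.7
grasp_force: 1.1
```

>>> arm_command(series=[{"linear": [0, -0.005, 0], "turn": 0}, {"linear": [0, -0.01, 0], "turn": 0}, {"linear": [0, 0, 0], "turn": 0}, {"linear": [0, 0, -0.03], "turn": 0}, {"linear": [0, 0, -0.04], "turn": 0}, {"linear": [0, 0, -0.04], "turn": 0}, {"linear": [0, 0, -0.03], "turn": 0}, {"linear": [0, 0, 0], "turn": 0}, {"linear": [0, 0, 0], "turn": 0}])

```text
t: 14.85
ee_pos: [527.4, -237.5, 252.1]
orientation: [1.684, 2.65, 0.0]
ft_force: [-0.4, -0.1, -1.5]
width: 60.0
grasp_force: 0.0
```

```bash
python3 -c "
from h import *
d=shot('wrist','w7.png');o=ctrl.get_obs();R=cv2.Rodrigues(o['orientation'])[0];print(o['t'],o['ft_force'],o['ee_pos'],np.arctan2(R[1,0],R[0,0]))"
```

```text
14.9 [0.06606745 0.05834553 0.21072223] [ 526.83267932 -237.1847252   250.96654897] 2.009439669689826
```

View pics/w7.png

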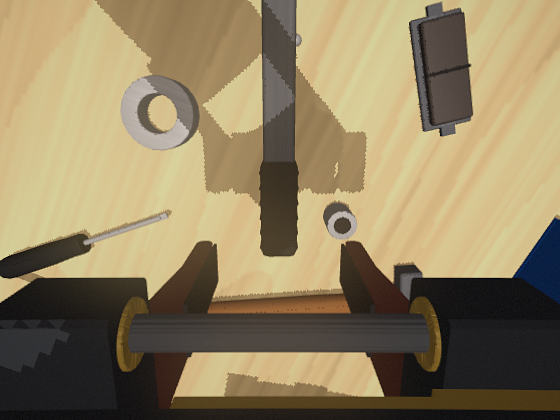

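The bar lies parallel to the tool, so it has turned about 0.78 rad. The button stands out at (298,40), the gripper is clear, and the bystanders in view (bearing, socket, screwdriver, pad, hammer) look undisturbed. I hand the job in.

```bash
python3 -c "
from h import *
print(ctrl.close_job())"
```

```text
the job is handed in; nothing more can be done
None
```

The job is handed in, though the hand-in call returned no verdict: the handle is drawn out about 53 mm to the next hole with the button popped out, the nut is slackened about 0.78 rad, and the arm is clear of everything.

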